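# Draw a sagging barrel bolt and hold the hold-cage gate ajar

## Task

In the two-bay hold cage on the bench, find the bay where the white bottle stands and undo the barrel bolt of that bay's gate: the bolt sags and hangs on its bent keeper, so lift it by its knob and draw it all the way back. Still gripping the knob, pull the sprung gate ajar to a gap of about 80 mm at its free edge, and finish holding it there by the knob so that I can reach in for the bottle; do not let go. Leave the other gate bolted, the bottle standing, and the other things on the bench where they are.

Things in the scene. Friction and masses are not known exactly. Their poses are not given: they have to be found in the camera images.
- cage: Hold cage of grey sheet steel and wire, fixed to the bench, 416 wide (y) x 126 deep (x) x 154 mm high. Origin at bench level under its middle; its -x side, with two barred gates, faces the robot. A partition at y = 0 makes the left bay (y > 0) and the right bay (y < 0). The gates mirror each other: hinged at the cage's outer corners, bolted to a 60 mm post in the middle. Reach the bolts from above.
- bottle: White plastic bottle with a screw cap, 60 mm diameter, 99 mm high, origin under its base. It stands in the left or in the right bay of the cage.
- objective_can: Small black can with white lid, 37 mm diameter, 50 mm high, origin under its base. It stands in the other bay.
- knob_left: Steel knob on the bolt of the left gate, 24 mm below the cage's top when the bolt is level. A round stub, 16 mm diameter, 31 mm long, axis = its x (square to the gate; -x points away from it), origin at mid length, 48 mm before the gate; a 22 mm flange lies 16 to 23 mm before the origin. y runs along the bolt, +y to the left. Free space of 40 mm below, before and beside it; brackets end 20 mm behind the origin.
- bolt_left (a joint): How far the left bolt is drawn, m: 0 to 0.003 as found (shot), 0.034 fully drawn (stop). Draws towards +y of the knob, away from the middle post, about 1 N of friction, stays where left. A notch 8 mm deep under the 14 mm rod hangs on the keeper's bent-up lip: until lifted, the bolt moves only some 4 mm. Its tip leaves the keeper at 0.021.
- sag_left (a joint): Tilt of the left bolt in its worn rear bracket, 83 mm from the knob on the hinge side, rad: 0 level (upper stop), about -0.098 as found, tip down on the lip. The knob rises 8 mm from as found to level; the bolt clears the lip from about -0.04 up (knob raised 5 mm). Under 4 N lifts it; it drops by its own weight.
- gate_left (a joint): Opening angle of the left gate, rad: 0 shut, up to 1.5; opening swings its free edge towards -x of the cage, out to the robot. The free edge is 160 mm from the hinge line, so 0.5 rad is a gap of 80 mm. A spring shuts it (1.5 to 3 N at the knob) when let go.
- gate_left_hinge (a point): Point on the vertical hinge line of the left gate, 130 mm above the bench: at x = -60, y = +193 mm in the cage's frame. The knob's grip is 54 mm before the gate's mid plane and 113 mm (shot) or 79 mm (drawn) along the gate from this line.
- knob_right: Steel knob on the bolt of the right gate, 24 mm below the cage's top when the bolt is level. A round stub, 16 mm diameter, 31 mm long, axis = its x (square to the gate; -x points away from it), origin at mid length, 48 mm before the gate; a 22 mm flange lies 16 to 23 mm before the origin. y runs along the bolt, +y to the left. Free space of 40 mm below, before and beside it; brackets end 20 mm behind the origin.
- bolt_right (a joint): How far the right bolt is drawn, m: 0 to 0.003 as found (shot), 0.034 fully drawn (stop). Draws towards -y of the knob, away from the middle post, about 1 N of friction, stays where left. A notch 8 mm deep under the 14 mm rod hangs on the keeper's bent-up lip: until lifted, the bolt moves only some 4 mm. Its tip leaves the keeper at 0.021.
- sag_right (a joint): Tilt of the right bolt in its worn rear bracket, 83 mm from the knob on the hinge side, rad: 0 level (upper stop), about -0.098 as found, tip down on the lip. The knob rises 8 mm from as found to level; the bolt clears the lip from about -0.04 up (knob raised 5 mm). Under 4 N lifts it; it drops by its own weight.
- gate_right (a joint): Opening angle of the right gate, rad: 0 shut, up to 1.5; opening swings its free edge towards -x of the cage, out to the robot. The free edge is 160 mm from the hinge line, so 0.5 rad is a gap of 80 mm. A spring shuts it (1.5 to 3 N at the knob) when let go.
- gate_right_hinge (a point): Point on the vertical hinge line of the right gate, 130 mm above the bench: at x = -60, y = -193 mm in the cage's frame. The knob's grip is 54 mm before the gate's mid plane and 113 mm (shot) or 79 mm (drawn) along the gate from this line.
- cover_glass_box: Small white box with blue top for cover glasses, 34 x 34 x 20 mm; a bystander, origin under its middle.
- tissue_pack: Flat pack of lens tissue, 70 x 100 x 8 mm; a bystander, origin under its middle.
- slide_box: Green box for microscope slides, 93 x 100 x 35 mm; a bystander, origin under its middle.
- log_book: Dark log book, 210 x 150 x 12 mm, a pen lying on it; a bystander, origin under its middle.
- tray: White enamel tray, 238 x 333 x 27 mm, holding a petri dish, a beaker and forceps; a bystander, origin under its middle.

How it is judged:
By the outcome, as a careful person would: the job done as asked, in the order asked, and still so for the second after the job is handed in, while the arm keeps its last pose, push and grip.
It also fails if it takes over 32 s, if anything falls off the work surface, if the arm or the gripper's body presses on something with over 40 N, if the wrist force passes 120 N, or if a joint passes its speed limit or range.

## Robot

A 6-joint arm with a two-finger parallel gripper is mounted at the origin on a cart in front of the work surface, level with it; the furniture and walls round the work are solid. World frame = base frame: x ahead of the robot, y to its left, z up, the work surface at z = 0. Lengths are in mm, angles in rad, forces in N, time in s.
With the tool pointing down it reaches from about 350 to 850 mm from the base axis. Payload 8.1 kg.
Tool frame: the origin (TCP) lies on the centre line of the jaws, within the pads' length; the fingertips stand 25 mm ahead of it and the grasp point (between the pads) lies 6 mm ahead of it (bot.tips_ahead is the distance from the TCP to the fingertips, in mm); y points along the fingers, x is the direction in which the jaws open and shut, and the axes are right-handed (so a half turn about y gives the same grasp; the last joint's range is limited). The gripper opens to 93 mm and grips with 3 to 60 N. Pads are 15 mm wide; open, the fingers measure 128 mm over their backs; the gripper's body (75 mm by 188 mm) begins 65 mm behind the grasp point.
Start: joints at [-0.085, 0.13, 1.488, -0, 1.523, -0.085], TCP at [600.004, 0.022, 243.635] pointing down, gripper open.
Joint ranges: [-2.96, 2.96], [-0.89, 2.26], [0.02, 2.5], [-1.34, 4.48], [0, 2.73], [-2.66, 2.66]. Speed limits (rad/s): [2.39, 2.39, 2.79, 3.14, 3.14, 3.14].

## Interface

Orientations are given as a rotation vector (axis times angle).
In Python, from plant import bot gives the robot as it stands.
- The arm moves only by the tool servo_tool, never from a script. Its argument "rows" is a list of rows, each a list of 5 numbers: the closure, from 0 (fully open) to 1 (shut), then the shift along the tool's x, y, z in m, then the turn about the tool's y in rad. In form: [[claw, x, y, z, spin], ...]. A call has 1 to 12 rows; each row shifts and turns the commanded pose from where the row before left it, along the tool's axes as they then stand; what a row does not reach is not made up. A row lasts 1/10 s, in which the tool goes at most 50 mm and 8.59 degrees, less where a joint would pass 70% of its speed; a pose out of reach is approached as far as the arm can. A call is refused whole if a number of a shift passes 0.05 or a number of a turn 0.15, either way. A call with a gripper value outside its range is refused whole. The fingers move at their own pace and stop on an object; the grip force is fixed at half the most. Time passes only in rows, so rows that do not move let the fingers close. It gives the time, the measured TCP pose, the force and the opening at its end, in the units of the state.
- bot.get_obs(): the state, without advancing time (a new reading comes with each control period).
- bot.read_camera(name): name is "scene" or "side" or "wrist"; returns a dict with "img" (384x512x3 uint8, red, green, blue), "fovy" (degrees; the focal length in pixels is half the picture's height over the tangent of half this angle, whatever the lens; pixels are square), "cx", "cy" (the principal point, pixels), "pose" (4x4, takes a point from camera to world coordinates). Camera axes: x right, y down, z forward; pixel columns grow to the right and rows downward; lengths in mm; the calibration is good to about 2 mm. A picture is of the moment at which its call begins. There is no depth.
- bot.job_done(): hands the job in, once; it reports no verdict.
The state is a dict: "t": time; "joint_pos": joint angles; "dq": joint speeds; "joint_efforts": joint torques, N m; "tool_pos": TCP position; "eef_rot": TCP orientation; "ft_force": force on the tool from outside, world axes, zero at the start; "torque": the same for the moment, N m; "gripper_width": finger opening in mm.
Only numpy, scipy, OpenCV 4.12 (cv2) and the standard library are available. Lean on these libraries where they do the work, as an engineer would, in place of code of your own. Each camera call takes 0.05 s, during which the arm holds its last target. There are 200 camera calls.

## Working session

There is one attempt and no reset: what is moved stays moved. The work goes in short steps, Python scripts to look and compute and a tool call to move; the robot and the scene stay as the last step left them, time stands still between calls to the robot, and variables do not carry over. Pictures are saved under pics/ and viewed, about 8 in all and at most 12, crops included, and the job is handed in when it is done.

Besides the shell and the picture viewer there is one more tool, called after ">>>" by a JSON object that holds its "method" and its "body". servo_tool: Moves the arm, as the interface text tells. Its arguments: {"type":"object","properties":{"rows":{"type":"array","items":{"type":"array","items":{"type":"number"}}}},"required":["rows"]}

```bash
mkdir -p pics; ls
python3 - <<'E'
from plant import bot
import cv2,numpy as np
ims=[]
for n in("scene","side","wrist"):
    c=bot.read_camera(n); print(n,c["fovy"],c["cx"],c["cy"],np.round(c["pose"],3).tolist())
    cv2.imwrite(f"pics/{n}0.png",c["img"][:,:,::-1])
o=bot.get_obs(); print({k:np.round(v,3) for k,v in o.items()})
E
```

```text
pics
scene 56.33721253827878 258.33568647909266 193.34612655744797 [[0.819, -0.263, 0.511, -148.865], [-0.574, -0.41, 0.709, -986.085], [0.023, -0.873, -0.487, 717.416], [0.0, 0.0, 0.0, 1.0]]
side 47.68392108912297 260.01846461388294 191.5624415228207 [[0.91, -0.279, 0.306, -115.373], [-0.414, -0.599, 0.685, -1402.299], [-0.008, -0.75, -0.661, 1367.178], [0.0, 0.0, 0.0, 1.0]]
wrist 63.715668008073855 254.67661300840285 201.56420663003487 [[1.0, 0.0, -0.002, 598.803], [-0.0, -0.956, -0.292, 83.651], [-0.002, 0.292, -0.956, 383.154], [0.0, 0.0, 0.0, 1.0]]
{'t': np.float64(0.15), 'joint_pos': array([-0.085,  0.131,  1.489,  0.   ,  1.523, -0.085]), 'dq': array([ 0.   , -0.   , -0.005, -0.   , -0.   ,  0.001]), 'joint_efforts': array([ 0.0000e+00, -5.6047e+01, -4.9233e+01,  7.7000e-02,  3.1000e-02,
       -0.0000e+00]), 'tool_pos': array([5.99599e+02, 5.80000e-02, 2.42824e+02]), 'eef_rot': array([-1.571e+00,  1.000e-03,  1.000e-03]), 'ft_force': array([-0.43 , -0.512, -0.232]), 'torque': array([0.   , 0.009, 0.045]), 'gripper_width': np.float64(93.054)}
```

View pics/scene0.png

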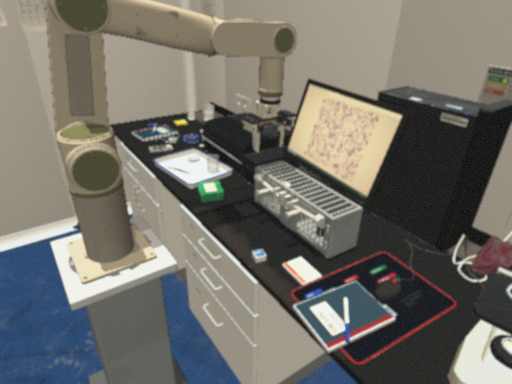

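View pics/wrist0.png

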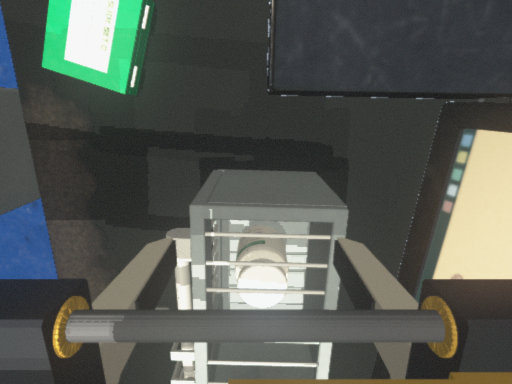

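Run:
```python
import cv2,numpy as np
a=cv2.imread("pics/side0.png");s=cv2.imread("pics/scene0.png");w=cv2.imread("pics/wrist0.png")
big=lambda im,x,y,W,H:cv2.resize(im[y:y+H,x:x+W],(400,300),interpolation=cv2.INTER_CUBIC)
cv2.imwrite("pics/m1.png",np.vstack([np.hstack([big(s,235,135,140,105),big(w,160,160,220,165)]),np.hstack([cv2.resize(a,(400,300)),big(a,200,100,160,120)])]))
```

```text
(no output)
```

View pics/m1.png

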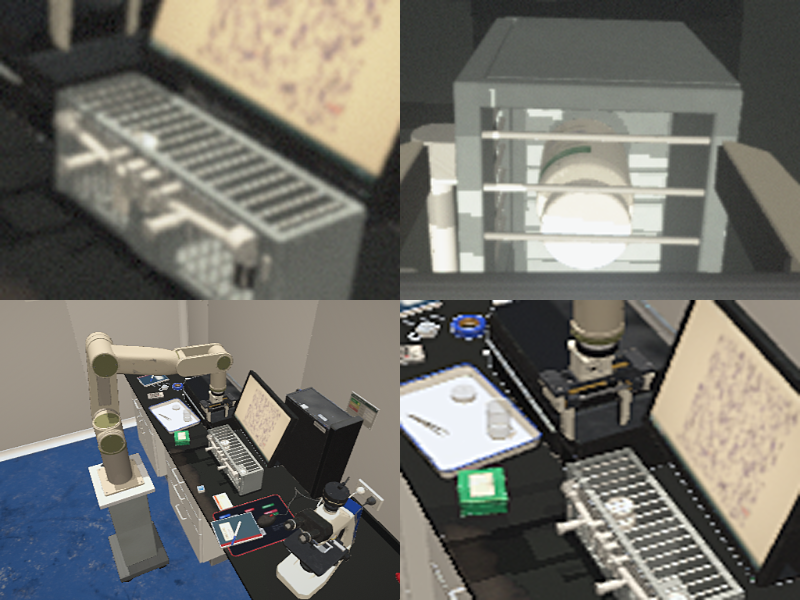

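The white bottle is in the left bay. Its cap measures about 52 mm across at z = 99, far wider than the 37 mm can lid, it carries a green label, and it sits at y ≈ -100. The left front corner of the cage top is near (548, 8). I'll back off and turn the tool so the camera faces the gate.

>>> {"method": "servo_tool", "body": {"rows": [[0,-0.034,-0.004,-0.024,0],[0,-0.034,-0.004,-0.024,0],[0,-0.034,-0.004,-0.024,0],[0,-0.034,-0.004,-0.024,0],[0,-0.034,-0.004,-0.024,0],[0,0,0,0,-0.14],[0,0,0,0,-0.14],[0,0,0,0,-0.14],[0,0,0,0,-0.14],[0,0,0,0,-0.14],[0,0,0,0,-0.14],[0,0,0,0,-0.14]]}}

```text
t: 1.35
tool_pos: [429.8, -119.9, 263.4]
eef_rot: [-1.43, -0.768, 0.769]
ft_force: [-0.2, -0.3, -0.2]
gripper_width: 93.3
```

>>> {"method": "servo_tool", "body": {"rows": [[0,0,0,0,-0.14],[0,0,0,0,-0.14],[0,0,0,0,-0.14],[0,0,0,0,-0.14],[0,0,0,0,-0.03],[0,0,0,0,0],[0,0,0,0,0]]}}

```text
t: 2.05
tool_pos: [429.9, -119.9, 263.5]
eef_rot: [-1.211, -1.206, 1.206]
ft_force: [0.3, -0.2, -0.4]
gripper_width: 93.0
```

Run:
```python
from plant import bot
import cv2,numpy as np
c=bot.read_camera("wrist"); print(c["fovy"],c["cx"],c["cy"],np.round(c["pose"],3).tolist())
np.savez("w1.npz",**c)
cv2.imwrite("pics/w1.png",cv2.resize(c["img"][:,:,::-1],(800,600),interpolation=cv2.INTER_CUBIC))
o=bot.get_obs(); print({k:np.round(v,3) for k,v in o.items()})
```

```text
63.715668008073855 254.67661300840285 201.56420663003487 [[0.004, 0.956, 0.292, 347.266], [1.0, -0.004, -0.001, -117.769], [0.001, 0.292, -0.956, 404.001], [0.0, 0.0, 0.0, 1.0]]
{'t': np.float64(2.1), 'joint_pos': array([-0.387, -0.305,  1.862,  0.   ,  1.584, -1.954]), 'dq': array([ 0.001, -0.001,  0.   ,  0.001,  0.   , -0.01 ]), 'joint_efforts': array([-1.0000e-03, -3.3943e+01, -4.9527e+01, -4.4000e-02,  6.9000e-02,
        1.8000e-02]), 'tool_pos': array([ 429.969, -119.944,  263.574]), 'eef_rot': array([-1.211, -1.207,  1.207]), 'ft_force': array([ 0.231, -0.182, -0.405]), 'torque': array([ 0.06 , -0.062, -0.036]), 'gripper_width': np.float64(92.886)}
```

View pics/w1.png

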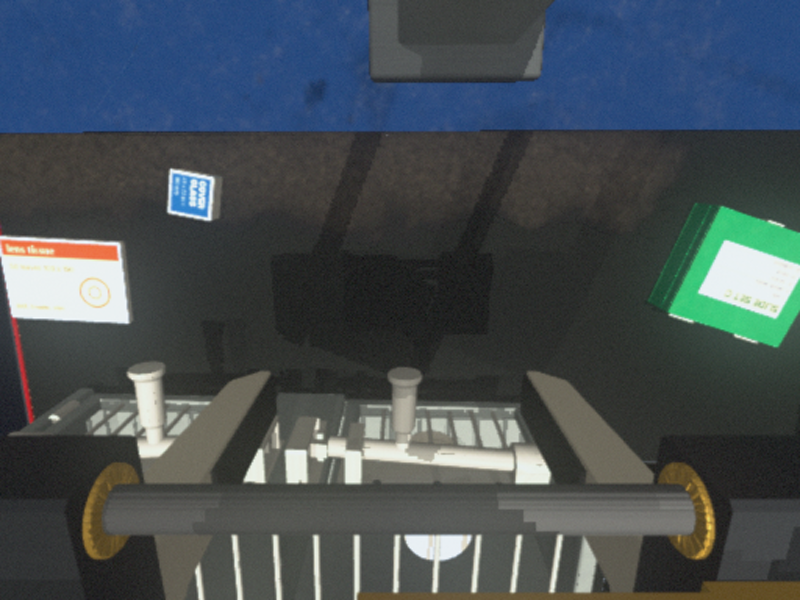

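```bash
cat > h.py <<'E'
import numpy as np
def ray(c,u,v,z):
    f=192/np.tan(np.radians(c["fovy"])/2); P=c["pose"]
    d=P[:3,:3]@[(u-c["cx"])/f,(v-c["cy"])/f,1]; o=P[:3,3]
    return np.round(o+d*(z-o[2])/d[2],1)
E
python3 - <<'E'
from h import ray; import numpy as np
c=np.load("w1.npz")
for n,u,v,z in[("L flange",405,376,124),("L stub root",403,440,124),("R flange",147,371,124),("R stub root",154,436,124),("cap",437,540,99),("cage top front L",518,403,154),("cage front R",100,395,154)]:
    print(n,ray(c,u*.64,v*.64,z))
E
```

```text
L flange [ 473.2 -113.7  124. ]
L stub root [ 519. -115.  124.]
R flange [ 469.  -275.8  124. ]
R stub root [ 515.3 -278.5  124. ]
cap [622.  -88.7  99. ]
cage top front L [476.8 -49.3 154. ]
cage front R [ 470.7 -288.   154. ]
```

>>> {"method": "servo_tool", "body": {"rows": [[0.5,0.003,0.02,-0.02,0.03],[0.5,0.002,0.02,-0.02,0],[0.5,0.003,0.025,-0.025,0],[0.5,0,0.023,0,0],[0.5,0,0,0,0],[0.5,0,0,0,0]]}}

```text
t: 2.7
tool_pos: [494.7, -113.3, 175.6]
eef_rot: [-1.223, -1.185, 1.186]
ft_force: [-0.2, 0.2, -0.3]
gripper_width: 49.7
```

Run:
```python
from plant import bot
import cv2,numpy as np
c=bot.read_camera("wrist"); s=bot.read_camera("scene")
np.savez("w2.npz",**c)
print(np.round(c["pose"],3).tolist())
a=cv2.resize(c["img"][130:,100:420,::-1],(800,635),interpolation=cv2.INTER_CUBIC)[:600]
cv2.imwrite("pics/w2.png",a)
o=bot.get_obs(); print(o["tool_pos"],o["eef_rot"])
```

```text
[[0.032, 0.956, 0.291, 412.22], [0.999, -0.031, -0.008, -108.871], [0.001, 0.291, -0.957, 316.215], [0.0, 0.0, 0.0, 1.0]]
[ 495.71402939 -113.73821117  177.38152199] [-1.22607612 -1.18714494  1.18545968]
```

View pics/w2.png

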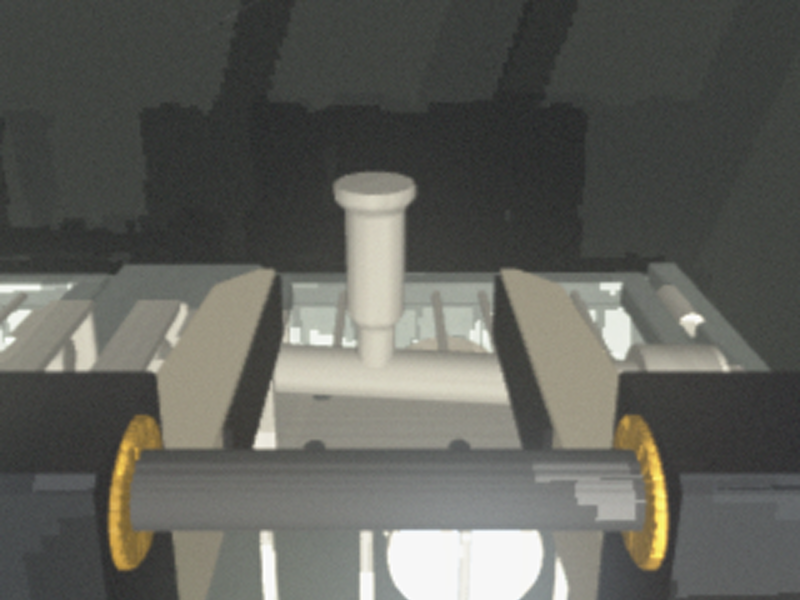

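>>> {"method": "servo_tool", "body": {"rows": [[0.5,0,0.017,0,0],[0.5,0,0.017,0.001,0],[0.5,0,0.014,0,0],[0.5,0,0,0,0]]}}

```text
t: 3.2
tool_pos: [493.2, -113.2, 126.6]
eef_rot: [-1.222, -1.185, 1.187]
ft_force: [-0.5, -0.1, -0.5]
gripper_width: 46.8
```

>>> {"method": "servo_tool", "body": {"rows": [[1,0,0,0,0],[1,0,0,0,0],[1,0,0,0,0],[1,0,0,0,0],[1,0,0,0,0]]}}

```text
t: 3.7
tool_pos: [494.6, -113.7, 128.4]
eef_rot: [-1.225, -1.187, 1.187]
ft_force: [-1.0, -1.2, 2.9]
gripper_width: 15.1
```

>>> {"method": "servo_tool", "body": {"rows": [[1,0,-0.002,0,0],[1,0,-0.002,0,0],[1,0,-0.002,0,0],[1,0,-0.001,0,0],[1,0,0,0,0],[1,0,0,0,0]]}}

```text
t: 4.3
tool_pos: [494.0, -113.3, 134.4]
eef_rot: [-1.223, -1.186, 1.187]
ft_force: [1.3, -0.4, -5.3]
gripper_width: 15.2
```

>>> {"method": "servo_tool", "body": {"rows": [[1,0.003,0,0,0],[1,0.004,0,0,0],[1,0.004,0,0,0],[1,0.004,0,0,0],[1,0,0,0,0]]}}

```text
t: 4.8
tool_pos: [494.7, -97.5, 134.7]
eef_rot: [-1.223, -1.187, 1.187]
ft_force: [1.9, 1.0, -4.5]
gripper_width: 15.1
```

Moving freely, since it has passed the 4 mm limit. Next I draw it to the stop.

>>> {"method": "servo_tool", "body": {"rows": [[1,0.004,0,0,0],[1,0.004,0,0,0],[1,0.004,0,0,0],[1,0.003,0,0,0],[1,0.001,0,0,0],[1,0.001,0,0,0],[1,0.001,0,0,0],[1,0,0,0,0]]}}

```text
t: 5.6
tool_pos: [494.3, -81.8, 134.5]
eef_rot: [-1.224, -1.184, 1.189]
ft_force: [-3.0, -8.9, -3.1]
gripper_width: 15.1
```

>>> {"method": "servo_tool", "body": {"rows": [[1,0.001,0,0,0],[1,0.001,0,0,0],[1,0,0,0,0]]}}

```text
t: 5.9
tool_pos: [493.7, -81.0, 134.3]
eef_rot: [-1.225, -1.181, 1.19]
ft_force: [-7.1, -15.4, -1.8]
gripper_width: 15.2
```

>>> {"method": "servo_tool", "body": {"rows": [[1,-0.001,0,0,0],[1,0,0,0,0],[1,0.0014,0,0.002,0.025],[1,0.0014,0,0.002,0.025],[1,0.0028,0,0.0039,0.05],[1,0.0028,0,0.0039,0.05],[1,0,0,0,0],[1,0,0,0,0]]}}

```text
t: 6.7
tool_pos: [483.1, -71.5, 134.5]
eef_rot: [-1.29, -1.072, 1.077]
ft_force: [-4.3, -9.2, -3.3]
gripper_width: 15.0
```

>>> {"method": "servo_tool", "body": {"rows": [[1,0.0028,0,0.0039,0.05],[1,0.0028,0,0.0039,0.05],[1,0.0028,0,0.0039,0.05],[1,0.0028,0,0.0039,0.05],[1,0.0028,0,0.0039,0.05],[1,0.0028,0,0.0039,0.05],[1,0.0028,0,0.0039,0.05],[1,0,0,0,0],[1,0,0,0,0],[1,0,0,0,0]]}}

```text
t: 7.7
tool_pos: [464.5, -43.5, 134.6]
eef_rot: [-1.415, -0.81, 0.812]
ft_force: [-1.6, -5.9, -2.4]
gripper_width: 15.0
```

Run:
```python
from plant import bot
import cv2,numpy as np
c=bot.read_camera("wrist"); s=bot.read_camera("scene"); d=bot.read_camera("side")
np.savez("w3.npz",**c); np.savez("s3.npz",**s)
cv2.imwrite("pics/w3.png",np.vstack([np.hstack([cv2.resize(c["img"],(400,300)),cv2.resize(c["img"][180:330,100:300],(400,300),interpolation=2)]),np.hstack([cv2.resize(s["img"][135:240,235:375],(400,300),interpolation=2),cv2.resize(d["img"][130:220,240:360],(400,300),interpolation=2)])])[:,:,::-1])
o=bot.get_obs(); print(o["t"],o["tool_pos"],o["eef_rot"],o["ft_force"])
```

```text
7.85 [464.52651089 -43.5056478  134.60505728] [-1.41491321 -0.80984005  0.81166109] [-1.02488154 -5.72908836 -2.51716512]
```

View pics/w3.png

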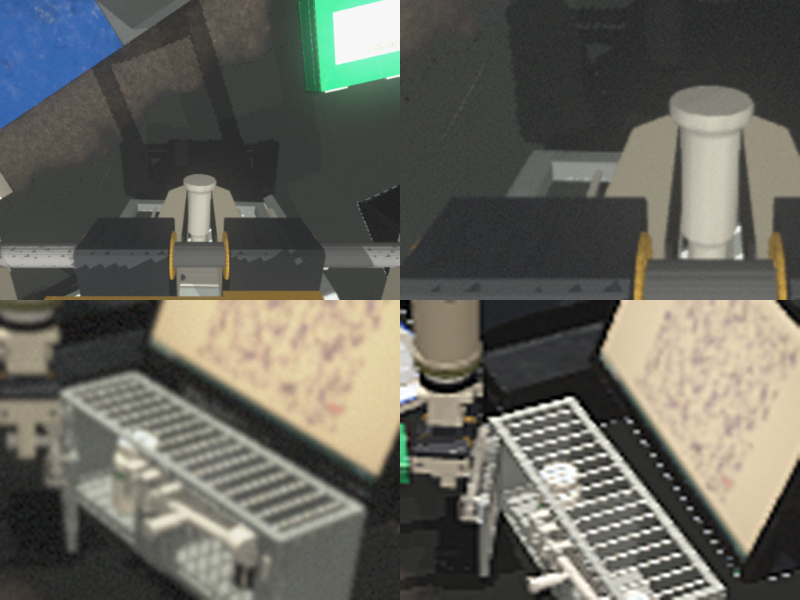

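Run:
```python
from h import ray; import numpy as np
c=np.load("s3.npz"); f=192/np.tan(np.radians(c["fovy"])/2); P=c["pose"]
R=lambda t:np.array([[np.cos(t),-np.sin(t)],[np.sin(t),np.cos(t)]])
for th in(.4,.45,.5,.55,.6):
    e=np.array([551.9,-3.3])+R(-.03)@(160*np.array([-np.sin(th),-np.cos(th)]))
    for z in(10,140):
        q=P[:3,:3].T@(np.r_[e,z]-P[:3,3]); u=f*q[0]/q[2]+c["cx"];v=f*q[1]/q[2]+c["cy"]
        print(th,z,np.round([u,v],1),"crop",np.round([(u-235)/.35,(v-135)/.35+300]))
```

```text
0.4 10 [264.6 223.7] crop [ 85. 553.]
0.4 140 [265.8 191.4] crop [ 88. 461.]
0.45 10 [262.4 223.9] crop [ 78. 554.]
0.45 140 [263.5 191.5] crop [ 81. 461.]
0.5 10 [260.1 224. ] crop [ 72. 554.]
0.5 140 [261.1 191.6] crop [ 75. 462.]
0.55 10 [257.8 224. ] crop [ 65. 554.]
0.55 140 [258.7 191.6] crop [ 68. 462.]
0.6 10 [255.6 224. ] crop [ 59. 554.]
0.6 140 [256.3 191.5] crop [ 61. 462.]
```

The free edge appears at crop column 72, which matches θ ≈ 0.50 (an 80 mm gap). The forces are small, the knob is held and the bottle is standing, so I'm handing in.

```bash
python3 -c "
from plant import bot
print(bot.job_done()); o=bot.get_obs(); print(o['t'],o['tool_pos'],o['gripper_width'])"
```

```text
the job is handed in; nothing more can be done
None
the job is handed in; nothing more can be done
```

The left gate is unbolted and held open by its knob at about 0.5 rad, a gap of about 80 mm at the free edge. The job was handed in at about 7.9 s.

- **Finding the bay:** The white bottle is in the left bay. Its cap measured about 52 mm across, too wide for the 37 mm can.
- **Bolt:** I gripped the knob from above, lifted it about 6 to 7 mm, and drew the bolt about 32 mm. It then came up hard against its stop, with the force rising to 15 N.
- **Gate:** The free edge in the scene image matched the 0.50 rad prediction, and the tool's travel gave 0.51 rad.
- **Last checks:** The grip was steady at 15.0 mm on the 16 mm knob, with about 6 N at the wrist. The bottle was standing, the right bolt looked untouched, and the arm touched none of the other things on the bench.

No check failed. I could not read the bolt, tilt and gate joints directly, so those states come from the forces, the tool's motion and the pictures.

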